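# Load a bottle into the labeller's sprung infeed track

### The arm

A 7-joint arm with a two-finger parallel gripper is mounted at the origin on the work surface. World frame = base frame: x ahead of the robot, y to its left, z up, the work surface at z = 0. Lengths are in m, angles in rad, forces in N, time in s.
With the tool pointing down it reaches from about 0.4 to 0.875 m from the base axis. Payload 6.5 kg.
Tool frame: the origin (TCP) lies at the centre of the arm's flange, where the gripper is bolted on; the fingertips stand 166 mm ahead of it and the grasp point (between the pads) lies 147 mm ahead of it (env.grip_point_offset is the distance from the TCP to the grasp point, in m); z points along the fingers, y is the line along which they close (so a half turn about z gives the same grasp; the last joint's range is limited). The gripper opens to 88 mm and grips with 3 to 60 N. Pads are 18 mm wide; open, the fingers measure 123 mm over their backs; the gripper's body (75 mm by 187 mm) begins 45 mm behind the grasp point.
Start: joints at [-0.066, 0.536, -0.004, 1.538, 0.003, 1.067, -0.071], TCP at [0.65, 0, 0.405] pointing down, gripper open.
Joint ranges: [-2.7, 2.7], [-0.37, 2.16], [-1.27, 1.26], [0.24, 2.4], [-1.31, 4.45], [0.19, 1.91], [-2.76, 2.76]. Speed limits (rad/s): [2.39, 2.39, 3.14, 3.14, 3.14, 3.14, 3.14].

### API

Orientations are given as a unit quaternion [x, y, z, w].
In Python, from plant import env gives the robot as it stands. The module is installed in compiled form; this text tells all that it offers.
- The arm moves only by the tool drive_tool, never from a script. Its argument "increments" is a list of rows, each a list of 2 entries, a list of its own where there are three numbers: the shift along the tool's x, y, z in mm, then the turn about the tool's z in units of 6 degrees (1.0 is 6 degrees). In form: [[[tx, ty, tz], yaw], ...]. A call has 1 to 12 rows; each row shifts and turns the commanded pose from where the row before left it, along the tool's axes as they then stand; what a row does not reach is not made up. A row lasts 1/12 s, in which the tool goes at most 41.7 mm and 7.16 degrees, less where a joint would pass 70% of its speed; a pose out of reach is approached as far as the arm can. A call is refused whole if a number of a shift passes 41.7 or a number of a turn 1, either way. A call with a gripper value outside its range is refused whole. "jaw" is the opening in per cent of the stroke, from 0 (shut) to 100 (fully open), set as the call begins (left out, the last holds). The fingers move at their own pace and stop on an object; the grip force is fixed at half the most. Time passes only in rows, so rows that do not move let the fingers close. It gives the time, the measured TCP pose, the force, the opening and the grip force at its end, in the units of the state.
- env.observe(): the state, without advancing time (a new reading comes with each control period).
- env.camera(name): name is "scene" or "side" or "wrist"; returns the picture (480x640x3 uint8, blue, green, red); there is no depth.
- env.calibration(name): a dict with "fx", "fy", "cx", "cy" (pixels), "k1" (the pictures are not rectified: a ray, as slopes to the right and down, at radius r is drawn at 1 + k1 r^2 times it, then the intrinsics apply), "world_from_camera" (4x4, takes a point from camera to world coordinates). Camera axes: x right, y down, z forward; pixel columns grow to the right and rows downward; lengths in m; the calibration is good to about 2 mm. A picture is of the moment at which its call begins: read the wrist's pose just before it. calibration takes no time and is no camera call; for the wrist camera it gives the pose at the moment of the call.
- env.job_done(): hands the job in; it is judged then, once.
The state is a dict: "time_s": time; "q": joint angles; "joint_velocities": joint speeds; "tau": joint torques, N m; "ee_pos": TCP position; "ee_rot": TCP orientation; "contact_force": force on the tool from outside, world axes, zero at the start; "torque": the same for the moment, N m; "width": finger opening in m; "finger_force": force on a finger pad.
Only numpy, scipy, OpenCV 4.12 (cv2) and the standard library are available. Lean on these libraries where they do the work, as an engineer would, in place of code of your own. Each camera call takes 0.05 s, during which the arm holds its last target. There are 200 camera calls.

### The job

Load the brown bottle without a label into the labeller's infeed track: keeping it upright, press the orange sprung follower back with the bottle itself, set it down (do not drop it) on the track floor between follower and yellow stop lip, and let go so that the follower closes and holds it against the stop. Leave the labelled bottle standing where it is.

Things in the scene. Friction and masses are not known exactly. Their poses are not given: they have to be found in the camera images.
- plain_bottle: Bottle to load: dark brown glass, no label, empty (160-260 g), 172 mm tall. Body 61 mm diameter, straight from foot to 95 mm, shoulder to 128 mm, straight neck 28 mm diameter from 128 to 160 mm, mouth ring 32 mm diameter above. Stands upright on an 8 mm white board. Origin: centre of its underside, z up its axis.
- labelled_bottle: Bystander: the same brown bottle but with a white and blue label round its body, on the same board; the two may stand either way round. Origin: centre of its underside, z up its axis.
- track: Fixed track. Origin on the table under the loaded bottle's final centre; x along the track to the stop, y to the grey labeller head (y 130-260 mm, 150 mm high with its roll). Floor 20 mm above origin, x to 115 mm. Yellow stop lip x 31-37 mm, 18 mm above floor; beyond it the floor is bare. Side rails x -150 to 37 mm, 86 mm apart, 25 mm above floor. Spring tube x -220 to -100 mm, 70 mm high.
- follower (a joint): Orange follower's slide, m: 0 closed, up to 0.09 pressed back (track -x). Upright front plate 66 mm wide, top 115 mm above the track floor, face at track x = 9 mm minus the joint value: empty it leaves 22 mm to the stop, too little for the bottle. Spring towards the stop: 4 N at 0, 6 N at 0.05, damped; no catch, closes by itself. About 0.04 with a bottle in place.
Things that resemble listed ones, but are neither listed nor needed, are in the scene too. Leave any green look-alike of the plain_bottle alone.

How it is judged:
By the outcome, as a careful person would: the job done as asked, in the order asked, and still so for the second after the job is handed in, with the robot touching nothing.
It also fails if it takes over 40 s, if anything falls off the work surface, if the arm or the gripper's body presses on something with over 40 N, if the wrist force passes 120 N, or if a joint passes its speed limit or range.

## Working session

There is one attempt and no reset: what is moved stays moved. The work goes in short steps, Python scripts to look and compute and a tool call to move; the robot and the scene stay as the last step left them, time stands still between calls to the robot, and variables do not carry over. Pictures are saved under pics/ and viewed, at most 10 in all, crops included, and the job is handed in when it is done.

Besides the shell and the picture viewer there is one more tool, called after "Request:" by a JSON object that holds its "api" and its "payload", one argument or row to a line. drive_tool: Moves the arm, as the interface text tells. Its arguments: {"type":"object","properties":{"increments":{"type":"array","items":{"type":"array"}},"jaw":{"type":"number"}},"required":["increments"]}

```bash
mkdir -p pics; cat > h.py <<'E'
import numpy as np, cv2
from plant import env
def ray(cal,u,v):
    K=np.array([[cal['fx'],0,cal['cx']],[0,cal['fy'],cal['cy']],[0,0,1.]])
    p=cv2.undistortPoints(np.array([[[u,v]]],float),K,np.array([cal['k1'],0,0,0.]))[0,0]
    T=np.array(cal['world_from_camera']); return T[:3,3],T[:3,:3]@np.array([p[0],p[1],1])
def onz(cal,u,v,z):
    o,d=ray(cal,u,v); return o+d*(z-o[2])/d[2]
def proj(cal,P):
    T=np.linalg.inv(np.array(cal['world_from_camera'])); p=T[:3,:3]@np.array(P)+T[:3,3]
    x,y=p[:2]/p[2]; s=1+cal['k1']*(x*x+y*y); return cal['fx']*x*s+cal['cx'],cal['fy']*y*s+cal['cy']
E
python3 - <<'E'
from h import *
for n in('scene','side','wrist'):
    cv2.imwrite(f'pics/{n}0.png',env.camera(n)); c=env.calibration(n); print(n,c['fx'],c['k1'],np.round(c['world_from_camera'],3).tolist())
s=env.observe(); print(s['time_s'],s['ee_pos'],s['ee_rot'],s['width'])
E
```

```text
scene 468.4349017668068 -0.07249710713383152 [[0.854, 0.367, -0.369, 0.687], [0.52, -0.606, 0.602, -0.465], [-0.003, -0.706, -0.708, 0.551], [0.0, 0.0, 0.0, 1.0]]
side 612.1003989744022 0.027064369239352903 [[-0.922, -0.226, 0.315, 0.114], [-0.388, 0.532, -0.753, 0.699], [0.002, -0.816, -0.578, 0.617], [0.0, 0.0, 0.0, 1.0]]
wrist 405.0123267133958 0.03259312953686549 [[1.0, 0.001, -0.001, 0.65], [0.001, -0.965, -0.262, 0.067], [-0.001, 0.262, -0.965, 0.384], [0.0, 0.0, 0.0, 1.0]]
0.15 [ 6.49765109e-01 -1.67233641e-05  4.04040999e-01] [ 7.07088542e-01  7.07124709e-01 -5.13596652e-04 -4.19669424e-04] 0.08807413842877583
```

View pics/scene0.png

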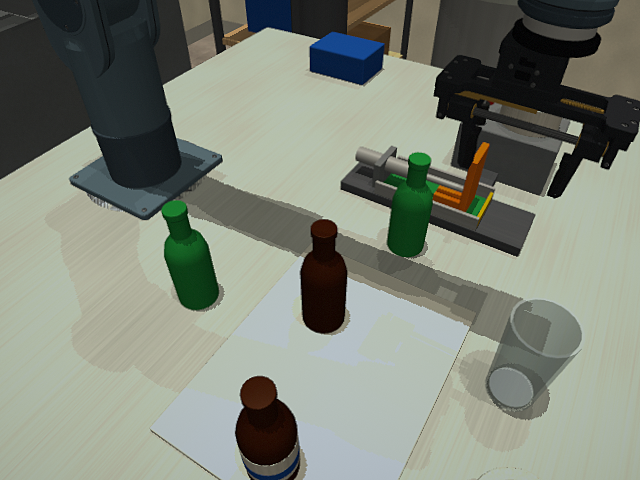

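View pics/side0.png

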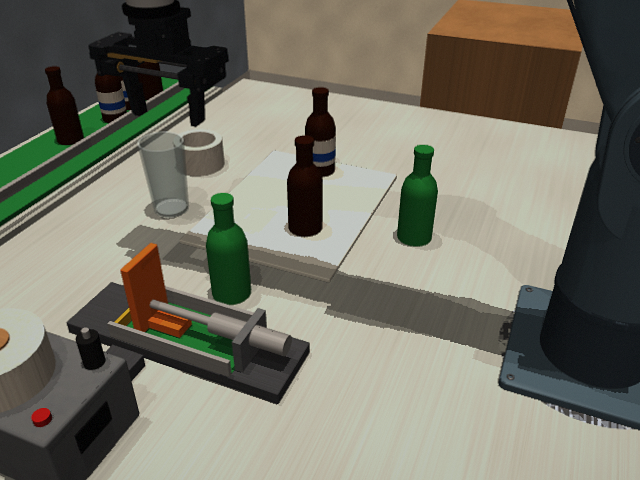

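Plain bottle: mouth at scene (324,226) and side (304,141). The track's tube end faces the robot, with its stop at scene (485,205) and side (122,320). A green bottle stands beside the track on the board side. I'll zoom in on the track in both views.

```bash
python3 - <<'E'
from h import *
a=cv2.imread('pics/scene0.png')[130:270,330:550]; b=cv2.imread('pics/side0.png')[230:410,55:325]
a=cv2.resize(a,None,fx=2.7,fy=2.7,interpolation=2); b=cv2.resize(b,None,fx=2.2,fy=2.2,interpolation=2)
# bottle top by colour + two-view
sc,sd=env.calibration('scene'),env.calibration('side')
def tri(p,q):
    o1,d1=ray(sc,*p);o2,d2=ray(sd,*q)
    A=np.stack([d1,-d2],1); t=np.linalg.lstsq(A,o2-o1,rcond=None)[0]; x,y=o1+d1*t[0],o2+d2*t[1]; return (x+y)/2,np.linalg.norm(x-y)
print(tri((324,226),(304,141)))
print('mouth',onz(sc,324,226,.18),onz(sd,304,141,.18))
print('lab',onz(sc,259,386,.18),onz(sd,320,92,.18)); print('green',onz(sc,420,157,.17),onz(sd,223,198,.17)); print('green2',onz(sc,175,207,.17),onz(sd,424,150,.17))
print('base sd',[onz(sd,*p,.02).round(3) for p in((308,350),(278,400),(68,325),(112,285))])
print('base sc',[onz(sc,*p,.02).round(3) for p in((341,180),(535,215),(519,248))])
cv2.imwrite('pics/ca.png',a);cv2.imwrite('pics/cb.png',b)
E
```

```text
(array([ 0.4817856 , -0.12087931,  0.17741271]), np.float64(0.0016156548054925498))
mouth [ 0.48395418 -0.12296275  0.18      ] [ 0.4789525  -0.11652167  0.18      ]
lab [ 0.53975897 -0.32524422  0.18      ] [ 0.53473313 -0.31706144  0.18      ]
green [0.52117286 0.07918877 0.17      ] [0.5190565  0.07333287 0.17      ]
green2 [ 0.3005191  -0.18041548  0.17      ] [ 0.2979642  -0.18059929  0.17      ]
base sd [array([0.352, 0.161, 0.02 ]), array([0.352, 0.254, 0.02 ]), array([0.682, 0.247, 0.02 ]), array([0.682, 0.152, 0.02 ])]
base sc [array([0.36 , 0.148, 0.02 ]), array([0.694, 0.238, 0.02 ]), array([0.69 , 0.142, 0.02 ])]
```

View pics/ca.png

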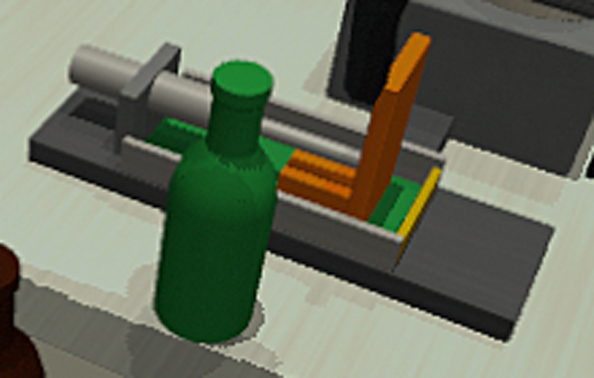

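View pics/cb.png

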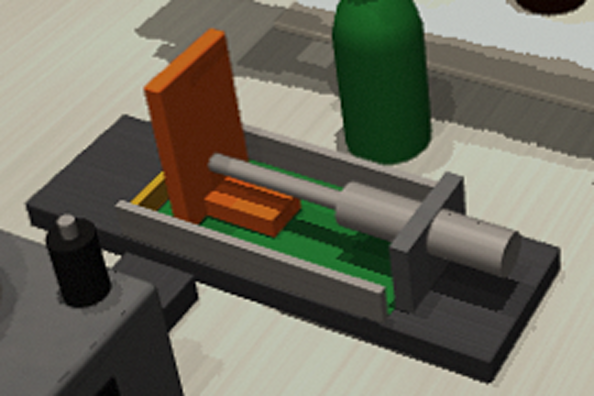

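The crops show the track axis nearly along world x and the follower plate closed. The tool's closing line already lies along the track. I'll get a wrist view over the track first.

Request:
{"api": "drive_tool", "payload": {
  "increments": [
    [[30, -8, 0], 0],
    [[30, -8, 0], 0],
    [[30, -8, 0], 0],
    [[30, -8, 0], 0],
    [[30, -8, 0], 0],
    [[30, -8, 0], 0],
    [[20, -12, 0], 0],
    [[0, 0, 0], 0],
    [[0, 0, 0], 0],
    [[0, 0, 0], 0]
  ]
}}

```text
time_s: 0.98
ee_pos: [0.5903, 0.199, 0.4045]
ee_rot: [0.707, 0.707, -0.0, 0.0]
contact_force: [0.5, -0.4, 0.3]
width: 0.0884
finger_force: 0.0
```

```bash
python3 - <<'E'
from h import *
c=env.calibration('wrist'); im=env.camera('wrist'); cv2.imwrite('pics/w1.png',im)
sc,sd=env.calibration('scene'),env.calibration('side')
for n,cal,L in(('sc',sc,[((489.3,144.1),.135),((480,165.9),.135),((492.2,193),.038),((479.3,218.1),.038)]),('sd',sd,[((121.4,270.9),.135),((152.3,243.6),.135)])):
    for p,z in L: print(n,p,onz(cal,*p,z).round(4))
h=cv2.cvtColor(im,cv2.COLOR_BGR2HSV)
for nm,lo,hi in(('yel',(22,150,100),(35,255,255)),('or',(5,150,80),(20,255,255))):
    m=cv2.inRange(h,lo,hi); k=max(cv2.findContours(m,0,2)[0],key=cv2.contourArea); print(nm,cv2.boxPoints(cv2.minAreaRect(k)).round(1).tolist())
np.save('cw1.npy',c['world_from_camera']); s=env.observe(); print(s['ee_pos'],s['time_s'])
E
```

```text
sc (489.3, 144.1) [0.5878 0.2225 0.135 ]
sc (480, 165.9) [0.5931 0.1557 0.135 ]
sc (492.2, 193) [0.6145 0.2329 0.038 ]
sc (479.3, 218.1) [0.6151 0.1567 0.038 ]
sd (121.4, 270.9) [0.5796 0.2298 0.135 ]
sd (152.3, 243.6) [0.5789 0.1647 0.135 ]
yel [[349.20001220703125, 265.0], [351.20001220703125, 169.89999389648438], [357.70001220703125, 170.0], [355.70001220703125, 265.1000061035156]]
or [[254.0, 179.0], [324.0, 179.0], [324.0, 295.0], [254.0, 295.0]]
[0.59055251 0.19839395 0.4045927 ] 1.0333
```

View pics/w1.png

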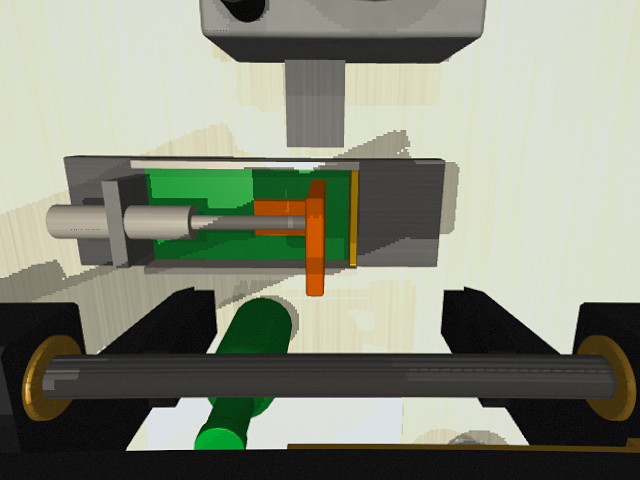

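The wrist view shows the yellow lip from (354,170) to (352,265) and the follower plate at u 306-325, with its near top corner at (323,295). The base slab runs from (65,157) to (440,265).

```bash
python3 - <<'E'
from h import *
c=env.calibration('wrist'); c['world_from_camera']=np.load('cw1.npy')
for n,p,z in [('lip out far',(358.2,170),.038),('lip out near',(356,265),.038),('foll front near top',(323.5,295),.135),('foll back near top',(307,295),.135),('foll far bottom?',(324.5,180),.135),('base far R',(445,160),.02),('base near R',(438,266),.02),('base near L',(80,264),.02),('base far L',(66,157),.02),('green',(219,440),.172)]: print(n,onz(c,*p,z).round(4))
E
```

```text
lip out far [0.6153 0.2364 0.038 ]
lip out near [0.6149 0.1521 0.038 ]
foll front near top [0.5869 0.1632 0.135 ]
foll back near top [0.576  0.1633 0.135 ]
foll far bottom? [0.5878 0.2387 0.135 ]
base far R [0.6927 0.2433 0.02  ]
base near R [0.6936 0.1452 0.02  ]
base near L [0.3582 0.1475 0.02  ]
base far L [0.3622 0.2452 0.02  ]
green [0.5224 0.0825 0.172 ]
```

Request:
{"api": "drive_tool", "payload": {
  "increments": [
    [[-35, -12, 0], 0],
    [[-40, -14, 0], 0],
    [[-40, -14, 0], 0],
    [[-40, -14, 0], 0],
    [[-40, -14, 0], 0],
    [[-40, -14, 0], 0],
    [[-40, -14, 0], 0],
    [[-40, -14, 0], 0],
    [[0, 0, 0], 0],
    [[0, 0, 0], 0],
    [[0, 0, 0], 0]
  ]
}}

```text
time_s: 1.95
ee_pos: [0.4817, -0.111, 0.4049]
ee_rot: [0.708, 0.706, 0.0, 0.0]
contact_force: [-0.7, 0.3, -0.2]
width: 0.0881
finger_force: 0.0
```

```bash
python3 - <<'E'
from h import *
c=env.calibration('wrist'); im=env.camera('wrist'); cv2.imwrite('pics/w2.png',im); np.save('cw2.npy',c['world_from_camera'])
print(env.observe()['ee_pos'], proj(c,(.481,-.12,.18)))
E
```

```text
[ 0.48196653 -0.11001023  0.40477786] (np.float64(327.2314633517444), np.float64(281.1312865549013))
```

View pics/w2.png

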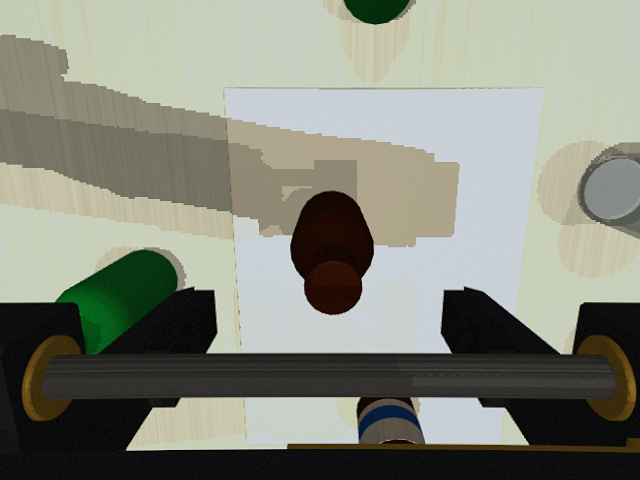

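The mouth disc is centred at (333,287). The track origin comes out at about (0.578, 0.195) with yaw near 0.

```bash
python3 - <<'E'
from h import *
c=env.calibration('wrist'); c['world_from_camera']=np.load('cw2.npy'); im=cv2.imread('pics/w2.png')
p=onz(c,333,287,.18); print(p, onz(c,304.5,287,.18)-onz(c,361.5,287,.18))
s=env.observe(); print('d',(p-s['ee_pos'])*1000, 'grasp dz', (s['ee_pos'][2]-(.008+.145+env.grip_point_offset))*1000)
E
```

```text
[ 0.48410212 -0.12336569  0.18      ] [-3.07284204e-02  5.25567373e-05  0.00000000e+00]
d [   2.13559637  -13.35546851 -224.77785992] grasp dz 104.47785991842385
```

Request:
{"api": "drive_tool", "payload": {
  "increments": [
    [[-13, 2, 0], 0],
    [[0, 0, 15], 0],
    [[0, 0, 20], 0],
    [[0, 0, 20], 0],
    [[0, 0, 20], 0],
    [[0, 0, 15], 0],
    [[0, 0, 10], 0],
    [[0, 0, 4], 0],
    [[0, 0, 0], 0],
    [[0, 0, 0], 0],
    [[0, 0, 0], 0]
  ]
}}

```text
time_s: 2.92
ee_pos: [0.4842, -0.1232, 0.3016]
ee_rot: [0.707, 0.707, 0.0, 0.001]
contact_force: [0.0, -0.1, 0.2]
width: 0.0882
finger_force: 0.0
```

Request:
{"api": "drive_tool", "payload": {
  "increments": [
    [[0, 0, 0], 0],
    [[0, 0, 0], 0],
    [[0, 0, 0], 0],
    [[0, 0, 0], 0],
    [[0, 0, 0], 0],
    [[0, 0, 0], 0],
    [[0, 0, 0], 0],
    [[0, 0, 0], 0]
  ],
  "jaw": 0
}}

```text
time_s: 3.58
ee_pos: [0.4836, -0.1233, 0.3007]
ee_rot: [0.707, 0.707, -0.0, -0.0]
contact_force: [0.2, 0.6, 0.3]
width: 0.0371
finger_force: 0.0
```

Request:
{"api": "drive_tool", "payload": {
  "increments": [
    [[0, 0, 0], 0],
    [[0, 0, 0], 0],
    [[0, 0, 0], 0],
    [[0, 0, 0], 0],
    [[0, 0, 0], 0]
  ]
}}

```text
time_s: 4.0
ee_pos: [0.4837, -0.1233, 0.3007]
ee_rot: [0.707, 0.707, 0.0, 0.0]
contact_force: [-0.2, 0.3, -0.9]
width: 0.0299
finger_force: 29.8
```

Request:
{"api": "drive_tool", "payload": {
  "increments": [
    [[0, 0, -5], 0],
    [[0, 0, -10], 0],
    [[0, 0, -20], 0],
    [[0, 0, -25], 0],
    [[0, 0, -30], 0],
    [[0, 0, -30], 0],
    [[0, 0, -30], 0],
    [[0, 0, -25], 0],
    [[0, 0, -10], 0],
    [[0, 0, -5], 0],
    [[0, 0, 0], 0],
    [[0, 0, 0], 0]
  ]
}}

```text
time_s: 5.0
ee_pos: [0.4832, -0.1232, 0.4894]
ee_rot: [0.707, 0.707, -0.001, -0.001]
contact_force: [-0.2, 0.7, -2.9]
width: 0.0301
finger_force: 29.9
```

Request:
{"api": "drive_tool", "payload": {
  "increments": [
    [[8, 4, 0], 0],
    [[16, 8, 0], 0],
    [[24, 12, 0], 0],
    [[26, 12, 0], 0],
    [[26, 12, 0], 0],
    [[26, 12, 0], 0],
    [[26, 12, 0], 0],
    [[26, 12, 0], 0],
    [[26, 12, 0], 0],
    [[26, 12, 0], 0],
    [[26, 12, 0], 0],
    [[26, 12, 0], 0]
  ]
}}

```text
time_s: 6.0
ee_pos: [0.6158, 0.1609, 0.4887]
ee_rot: [0.707, 0.707, -0.001, -0.001]
contact_force: [-0.6, 0.8, -1.9]
width: 0.0297
finger_force: 30.1
```

Request:
{"api": "drive_tool", "payload": {
  "increments": [
    [[20, 10, 0], 0],
    [[12, 6, 0], 0],
    [[4, 2, 0], 0],
    [[0, 0, 0], 0],
    [[0, 0, 0], 0],
    [[0, 0, 0], 0]
  ]
}}

```text
time_s: 6.5
ee_pos: [0.6335, 0.1934, 0.4903]
ee_rot: [0.708, 0.707, -0.001, 0.0]
contact_force: [0.2, 0.0, -1.8]
width: 0.0301
finger_force: 30.1
```

```bash
python3 - <<'E'
from h import *
a=env.camera('scene');b=env.camera('side');w=env.camera('wrist')
cv2.imwrite('pics/t3.png',np.hstack([cv2.resize(x,(400,300)) for x in (a,b)])); 
print(env.observe()['ee_pos'],env.observe()['contact_force'])
E
```

```text
[0.63355112 0.19361238 0.49090933] [-0.46758203 -0.47411788 -1.60626271]
```

View pics/t3.png

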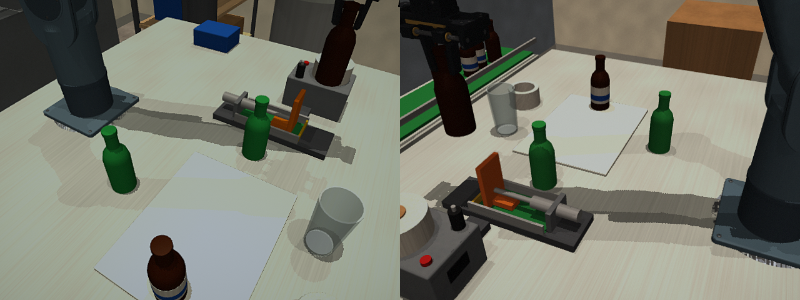

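The bottle hangs upright in the hand, ahead of the follower. Next I lower it to just above lip and rail height, then press it towards the follower.

Request:
{"api": "drive_tool", "payload": {
  "increments": [
    [[1, 0, 8], 0],
    [[0, 0, 16], 0],
    [[0, 0, 20], 0],
    [[0, 0, 24], 0],
    [[0, 0, 24], 0],
    [[0, 0, 24], 0],
    [[0, 0, 18], 0],
    [[0, 0, 10], 0],
    [[0, 0, 4], 0],
    [[0, 0, 0], 0],
    [[0, 0, 0], 0]
  ]
}}

```text
time_s: 7.57
ee_pos: [0.634, 0.1958, 0.3437]
ee_rot: [0.707, 0.707, 0.001, 0.0]
contact_force: [0.5, -0.4, -2.3]
width: 0.0303
finger_force: 30.1
```

Request:
{"api": "drive_tool", "payload": {
  "increments": [
    [[0, -5, 0], 0],
    [[0, -5, 0], 0],
    [[0, -5, 0], 0],
    [[0, -5, 0], 0],
    [[0, -5, 0], 0],
    [[0, -5, 0], 0],
    [[0, -5, 0], 0],
    [[0, -5, 0], 0],
    [[0, 0, 0], 0],
    [[0, 0, 0], 0]
  ]
}}

```text
time_s: 8.4
ee_pos: [0.5942, 0.1958, 0.3437]
ee_rot: [0.707, 0.707, 0.001, 0.001]
contact_force: [5.0, 0.0, 0.6]
width: 0.0303
finger_force: 30.1
```

Request:
{"api": "drive_tool", "payload": {
  "increments": [
    [[0, -4, 0], 0],
    [[0, -4, 0], 0],
    [[0, -4, 0], 0],
    [[0, -4, 0], 0],
    [[0, -4, 0], 0],
    [[0, 0, 0], 0],
    [[0, 0, 0], 0],
    [[0, 0, 0], 0]
  ]
}}

```text
time_s: 9.07
ee_pos: [0.5747, 0.1958, 0.3437]
ee_rot: [0.707, 0.707, 0.001, 0.001]
contact_force: [5.2, 0.6, 1.2]
width: 0.0303
finger_force: 30.1
```

```bash
python3 - <<'E'
from h import *
a=env.camera('scene')[80:280,330:600];b=env.camera('side')[150:400,40:340]
cv2.imwrite('pics/t4.png',np.hstack([cv2.resize(x,(400,400*x.shape[0]//x.shape[1]))[:290] for x in (a,b)])); 
E
```

```text
(no output)
```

View pics/t4.png

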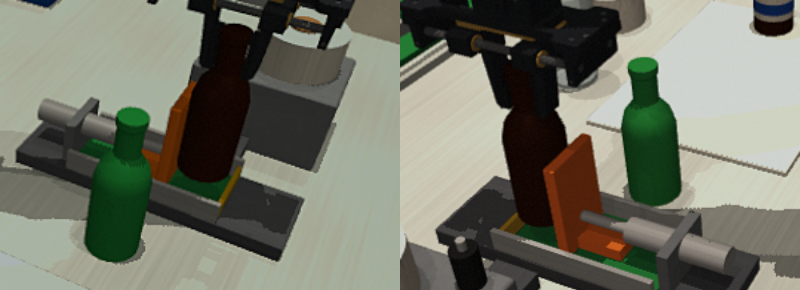

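The bottle stands between the rails with the follower pressed back. Now I'll lower it gently.

Request:
{"api": "drive_tool", "payload": {
  "increments": [
    [[0, 0, 4], 0],
    [[0, 0, 5], 0],
    [[0, 0, 5], 0],
    [[0, 0, 5], 0],
    [[0, 0, 4], 0],
    [[0, 0, 3], 0],
    [[0, 0, 2], 0],
    [[0, 0, 0], 0],
    [[0, 0, 0], 0]
  ]
}}

```text
time_s: 9.92
ee_pos: [0.5746, 0.1956, 0.3151]
ee_rot: [0.707, 0.707, 0.001, 0.001]
contact_force: [5.4, -0.2, -1.5]
width: 0.03
finger_force: 30.1
```

Request:
{"api": "drive_tool", "payload": {
  "increments": [
    [[0, 0, 1], 0],
    [[0, 0, 0.5], 0],
    [[0, 0, 0], 0],
    [[0, 0, 0], 0]
  ]
}}

```text
time_s: 10.25
ee_pos: [0.5748, 0.1957, 0.314]
ee_rot: [0.707, 0.707, 0.001, 0.001]
contact_force: [5.7, 0.2, 0.3]
width: 0.0304
finger_force: 30.1
```

Request:
{"api": "drive_tool", "payload": {
  "increments": [
    [[0, 0, 0.7], 0],
    [[0, 0, 0], 0],
    [[0, 0, 0], 0]
  ]
}}

```text
time_s: 10.5
ee_pos: [0.5749, 0.1957, 0.3134]
ee_rot: [0.707, 0.707, 0.001, 0.001]
contact_force: [6.2, 0.2, 1.3]
width: 0.0299
finger_force: 30.1
```

Request:
{"api": "drive_tool", "payload": {
  "increments": [
    [[0, 0, 0.7], 0],
    [[0, 0, 0], 0],
    [[0, 0, 0], 0]
  ]
}}

```text
time_s: 10.75
ee_pos: [0.575, 0.1957, 0.313]
ee_rot: [0.707, 0.707, 0.002, 0.001]
contact_force: [6.3, -0.6, 3.2]
width: 0.0301
finger_force: 30.2
```

The foot is on the floor. I'll ease it towards the stop before releasing.

Request:
{"api": "drive_tool", "payload": {
  "increments": [
    [[0, 1, 0], 0],
    [[0, 1, 0], 0],
    [[0, 0, 0], 0],
    [[0, 0, 0], 0]
  ]
}}

```text
time_s: 11.08
ee_pos: [0.5764, 0.1958, 0.3128]
ee_rot: [0.707, 0.707, 0.001, 0.0]
contact_force: [4.4, 0.3, 6.0]
width: 0.0301
finger_force: 30.2
```

Request:
{"api": "drive_tool", "payload": {
  "increments": [
    [[0, 0.7, 0], 0],
    [[0, 0, 0], 0],
    [[0, 0, 0], 0]
  ]
}}

```text
time_s: 11.33
ee_pos: [0.5768, 0.1959, 0.3127]
ee_rot: [0.707, 0.707, 0.001, 0.0]
contact_force: [2.8, -0.4, 6.2]
width: 0.0301
finger_force: 30.2
```

Request:
{"api": "drive_tool", "payload": {
  "increments": [
    [[0, 0, 0], 0],
    [[0, 0, 0], 0],
    [[0, 0, 0], 0],
    [[0, 0, 0], 0],
    [[0, 0, 0], 0],
    [[0, 0, 0], 0],
    [[0, 0, 0], 0],
    [[0, 0, 0], 0],
    [[0, 0, 0], 0],
    [[0, 0, 0], 0]
  ],
  "jaw": 100
}}

```text
time_s: 12.17
ee_pos: [0.5763, 0.1957, 0.3118]
ee_rot: [0.707, 0.707, -0.0, -0.0]
contact_force: [0.0, 0.1, -0.5]
width: 0.088
finger_force: 0.0
```

Request:
{"api": "drive_tool", "payload": {
  "increments": [
    [[0, 0, -5], 0],
    [[0, 0, -10], 0],
    [[0, 0, -20], 0],
    [[0, 0, -25], 0],
    [[0, 0, -30], 0],
    [[0, 0, -30], 0],
    [[0, 0, -20], 0],
    [[0, 0, -10], 0],
    [[0, 0, 0], 0],
    [[0, 0, 0], 0],
    [[0, 0, 0], 0]
  ]
}}

```text
time_s: 13.08
ee_pos: [0.5759, 0.1955, 0.4602]
ee_rot: [0.707, 0.707, -0.001, -0.0]
contact_force: [0.0, -0.3, 0.6]
width: 0.0882
finger_force: 0.0
```

```bash
python3 - <<'E'
from h import *
a=env.camera('scene')[80:280,330:600];b=env.camera('side')[150:400,40:340]
cv2.imwrite('pics/t5.png',np.hstack([cv2.resize(x,(400,400*x.shape[0]//x.shape[1]))[:290] for x in (a,b)])); 
E
```

```text
(no output)
```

View pics/t5.png

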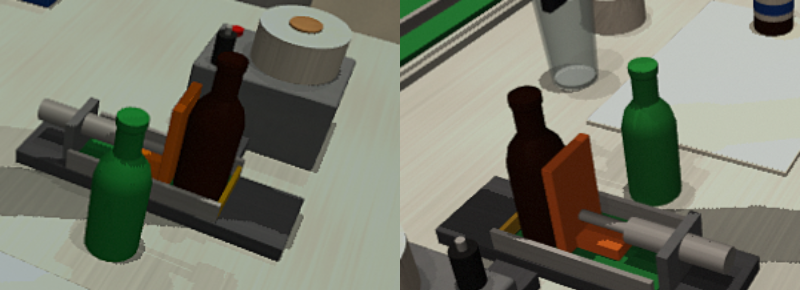

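The bottle stands in the track, held by the follower. I'll check numerically that it's upright.

```bash
python3 - <<'E'
from h import *
sc,sd=env.calibration('scene'),env.calibration('side')
P=(.578,.195,.192); print('expected',proj(sc,P),proj(sd,P),'foot',proj(sc,(.578,.195,.02)),proj(sd,(.578,.195,.02)))
for n,c in(('scene',sc),('side',sd)):
    im=env.camera(n); h=cv2.cvtColor(im,cv2.COLOR_BGR2HSV); m=cv2.inRange(h,(0,90,15),(12,255,110))
    u,v=map(int,proj(c,P)); 
    for dv in(-8,-4,0,4,8,20,30):
        xs=np.where(m[v+dv,u-30:u+30])[0]; print(n,v+dv,(xs.min()+u-30,xs.max()+u-30) if len(xs) else None, end=' ')
    print()
print(onz(sc,486.6,120.5,.192),onz(sd,133,219,.192))
E
```

```text
expected (np.float64(486.84977885814726), np.float64(118.56029180644839)) (np.float64(131.62342854758884), np.float64(219.73885426776312)) foot (np.float64(463.05254917031215), np.float64(205.76479992239607)) (np.float64(152.55785714446665), np.float64(321.0708544417545))
scene 110 None scene 114 None scene 118 (np.int64(477), np.int64(495)) scene 122 (np.int64(478), np.int64(497)) scene 126 (np.int64(480), np.int64(493)) scene 138 (np.int64(457), np.int64(490)) scene 148 (np.int64(460), np.int64(490)) 
side 211 None side 215 (np.int64(140), np.int64(140)) side 219 (np.int64(125), np.int64(144)) side 223 (np.int64(122), np.int64(143)) side 227 (np.int64(123), np.int64(140)) side 239 (np.int64(127), np.int64(143)) side 249 (np.int64(128), np.int64(140)) 
[0.57933675 0.18921628 0.192     ] [0.57745588 0.19292714 0.192     ]
```

The mouth is within a few mm of where an upright, seated bottle would put it (the camera rays are 2-6 mm off the expected point), so I'm handing in.

```bash
python3 -c "
from plant import env
print(env.job_done())"
```

```text
the job is handed in; nothing more can be done
None
```

The plain brown bottle is in the infeed track, standing upright and held against the yellow stop by the follower; I never touched the labelled bottle. The job was handed in after about 13 s of robot time, and no verdict came back.

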